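# Clear the sample pile onto the probing table's stations

## Robot

A 7-joint arm with a two-finger parallel gripper is mounted at the origin on the work surface. World frame = base frame: x ahead of the robot, y to its left, z up, the work surface at z = 0. Lengths are in m, angles in rad, forces in N, time in s.
With the tool pointing down it reaches from about 0.425 to 0.95 m from the base axis. Payload 4.7 kg.
Tool frame: the origin (TCP) lies at the very end of the fingers, on their centre line; the grasp point (between the pads) lies manip.grip_point_offset behind it (manip.grip_point_offset is the distance from the TCP to the grasp point, in m); y points along the fingers, z is the direction in which the jaws open and shut, and the axes are right-handed (so a half turn about y gives the same grasp; the last joint's range is limited). The gripper opens to 85 mm and grips with 20 to 120 N. Pads are 22 mm wide; open, the fingers measure 114 mm over their backs; the gripper's body (76 mm by 85 mm) begins 54 mm behind the grasp point. The pads swing forward as they close: fully open they stand 13 mm farther back than shut.
Start: joints at [-1.321, 0.469, -0.049, 1.532, 0.024, 1.141, -0.082], TCP at [0.186, 0.649, 0.231] pointing down, gripper open.
Joint ranges: [-2.59, 2.59], [-0.33, 1.99], [-1.39, 1.29], [0.1, 2.45], [-1.04, 4.18], [0.21, 1.99], [-2.66, 2.66]. Speed limits (rad/s): [2.57, 2.57, 3.14, 3.14, 3.14, 3.14, 3.14].

## Interface

Orientations are given as [roll, pitch, yaw] about the fixed x, y, z axes, in that order (R = Rz(yaw) Ry(pitch) Rx(roll)).
In Python, from rig import manip gives the robot as it stands.
- The arm moves only by the tool apply_moves, never from a script. Its argument "series" is a list of rows, each an object with "travel": the shift along the tool's x, y, z in m, a list of three; "spin": the turn about the tool's y in rad; "grip": the opening, from -1 (shut) to 1 (fully open). In form: [{"travel": [dx, dy, dz], "spin": spin, "grip": grip}, ...]. A call has 1 to 20 rows; each row is the pose to reach, as a shift and turn from the pose commanded when the call began, along the tool's axes at that moment; what a row does not reach only later rows make up. A row lasts 1/8 s, in which the tool goes at most 62.5 mm and 10.7 degrees, less where a joint would pass 70% of its speed; a pose out of reach is approached as far as the arm can. A call with a gripper value outside its range is refused whole. The fingers move at their own pace and stop on an object; the grip force is fixed at half the most. Time passes only in rows, so rows that repeat a pose let the fingers close. It gives the time, the measured TCP pose, the force and the opening at its end, in the units of the state.
- manip.get_state(): the state, without advancing time (a new reading comes with each control period).
- manip.grab_frame(name): name is "scene" or "top" or "wrist"; returns (picture, depth): 384x512x3 uint8, blue, green, red; 384x512 float32, m along the optical axis (not along the pixel's ray), 0 where there is no reading.
- manip.calibration(name): a dict with "mtx" (3x3 intrinsics, pixels), "origin" and "attitude" of the camera in the world. Camera axes: x right, y down, z forward; pixel columns grow to the right and rows downward; lengths in m; the calibration is good to about 2 mm. A picture is of the moment at which its call begins: read the wrist's pose just before it. calibration takes no time and is no camera call; for the wrist camera it gives the pose at the moment of the call.
- manip.finish_job(): hands the job in, once; it reports no verdict.
Trained networks look in the newest picture that a camera, given by its name, has taken for a name from the list of things; names that differ only in an ending like _2 or _b are one class to them, and where a whole thing is asked for, a point or a joint stands for the part that bears it (a point fixed in the world has none). Each returns a list of dicts, best first, with "conf" (0 to 1); they miss things now and then, are a little off and sometimes report something else, mostly with a low value. They report only what shows in the picture. A call takes as long as a camera call.
- manip.trace(camera, name): "region" (384x512 bool, what is visible of it) and "pixel" ([column, row] in pixels, amid what is visible of it).
- manip.mark_of(camera, name): "pixel" ([column, row] in pixels: a listed point, or the origin of a listed thing).
The state is a dict: "clock": time; "q": joint angles; "dq": joint speeds; "joint_torque": joint torques, N m; "position": TCP position; "ee_rot": TCP orientation; "ft_force": force on the tool from outside, world axes, zero at the start; "wrist_torque": the same for the moment, N m; "grip_width": opening from 0.0 (shut) to 1.0 (fully open).
Only numpy, scipy, OpenCV 4.12 (cv2) and the standard library are available. Lean on these libraries where they do the work, as an engineer would, in place of code of your own. Each camera call takes 0.05 s, during which the arm holds its last target. There are 200 camera calls.

## Task

Take the pile apart and lay it out for the next measurement: stand the small puck on the middle of the specimen post, the square chip box in the middle of the square aluminium plate, the round wafer box on the centre of the round steel chuck, and the long case flat in the middle of the rubber mat, lengthways along it. Let nothing from the pile tip over, and leave the positioner and the microscope objective where they are.

Things in the scene. Friction and masses are not known exactly. Their poses are not given: they have to be found in the camera images.
- puck: small round aluminium sample puck, a plain upright cylinder with a small dark chip on its top: diameter 26 mm, height 20 mm. At the start on the top of the pile. Origin: centre of its underside; z up.
- chipbox: square black plastic chip box, 40 x 40 mm, height 22 mm. At the start in the pile, under the puck. Origin: centre of its underside; x and y along its sides, z up.
- waferbox: round flat white plastic wafer box: diameter 58 mm, height 22 mm. At the start in the pile, under the chip box. Origin: centre of its underside; z up.
- case: long grey plastic instrument case, shut: 110 mm (x) by 62 mm (y), height 30 mm. At the start the bottom of the pile, flat on the table. Origin: centre of its underside; x along its length, z up. The four things of the pile just rest on one another (each up to about 20 mm off the centre of the one below); masses about 40 to 560 g.
- post: fixed specimen post: upright aluminium cylinder 50 mm in diameter on a wider dark foot (68 mm across, 8 mm high); its flat top is 40 mm above the table. Origin: centre of its underside on the table; z up.
- plate: fixed bare aluminium mounting plate, 90 x 90 mm, 12 mm thick, with four dark screw heads at its corners (flush). Origin: centre of its underside on the table; x and y along its sides, z up.
- chuck: fixed round steel wafer chuck, 110 mm in diameter, with a flat top 30 mm above the table marked by a thin dark circle and a dark centre dot; black base 130 mm across, 12 mm high. Origin: centre of its underside on the table; z up.
- mat: fixed flat black rubber mat, 150 mm (x) by 100 mm (y), 4 mm thick. Origin: centre of its underside on the table; x along its length, z up.
- positioner: bystander: black probe positioner with steel micrometer screws, about 100 x 60 mm, 52 mm high, loose on the far side of the table; stays where it is. Origin: centre of its underside.
- objective: bystander: black microscope objective with a tapered steel nose pointing up, 36 mm in diameter, 44 mm high, standing loose on the table at the robot's right; stays where it is. Origin: centre of its underside.

How it is judged:
At the end, for the whole second after the job is handed in: Each thing upright (0.1 rad), at rest, on its own place (height within 4 mm) and near its centre: puck 9 mm, chip box and wafer box 13 mm, case 15 mm, its length within 0.2 rad of the mat's; positioner and objective moved less than 15 mm (horizontal distance between puck and post below 0.009 m and z of puck in the frame of post between 0.036 and 0.044 m and angle between each of puck, chipbox, waferbox, case's own z axis and vertical below 0.1 rad and linear speed of each of puck, chipbox, waferbox, case below 0.02 m/s and angular speed of each of puck, chipbox, waferbox, case below 0.2 rad/s and horizontal distance between chipbox and plate below 0.013 m and z of chipbox in the frame of plate between 0.008 and 0.016 m and horizontal distance between waferbox and chuck below 0.013 m and z of waferbox in the frame of chuck between 0.026 and 0.034 m and horizontal distance between case and mat below 0.015 m and z of case in the frame of mat between 0 and 0.008 m and angle between the x axis of case and the x axis of mat, either way round below 0.2 rad and distance of each of positioner, objective from where it was at the start of the episode below 0.015 m); the robot touches nothing.
It fails at once if something from the pile is tipped over (angle between any of puck, chipbox, waferbox, case's own z axis and vertical above 0.6 rad).
It fails at once if the positioner is pushed away from its place (distance of positioner from where it was at the start of the episode above 0.015 m).
It fails at once if the objective is pushed away from its place (distance of objective from where it was at the start of the episode above 0.015 m).
It also fails if it takes over 128 s, if anything falls off the work surface, if the arm or the gripper's body presses on something with over 40 N, if the wrist force passes 120 N, or if a joint passes its speed limit or range.

## Working session

There is one attempt and no reset: what is moved stays moved. The work goes in short steps, Python scripts to look and compute and a tool call to move; the robot and the scene stay as the last step left them, time stands still between calls to the robot, and variables do not carry over. Pictures are saved under pics/ and viewed, about 12 in all and at most 16, crops included, and the job is handed in when it is done.

Besides the shell and the picture viewer there is one more tool, called after "Call:" by a JSON object that holds its "method" and its "body". apply_moves: Moves the arm, as the interface text tells. Its arguments: {"type":"object","properties":{"series":{"type":"array","items":{"type":"object","properties":{"travel":{"type":"array","items":{"type":"number"}},"spin":{"type":"number"},"grip":{"type":"number"}}}}},"required":["series"]}

```bash
mkdir -p pics; ls; cat > h.py <<'E'
from rig import manip
import numpy as np, cv2
from scipy.spatial.transform import Rotation as R
def cal(c):
    k=manip.calibration(c); A=np.array(k["attitude"],float)
    if A.shape!=(3,3): A=R.from_euler('xyz',A).as_matrix()
    return np.array(k["mtx"]),np.array(k["origin"]),A
def cloud(c,d):
    K,o,A=cal(c); v,u=np.mgrid[:384,:512]
    p=np.stack([(u-K[0,2])/K[0,0]*d,(v-K[1,2])/K[1,1]*d,d],-1)
    return p@A.T+o
def ray(c,px,z):
    K,o,A=cal(c); r=A@np.array([(px[0]-K[0,2])/K[0,0],(px[1]-K[1,2])/K[1,1],1]); return o+r*(z-o[2])/r[2]
E
python3 - <<'E'
from h import *
s=manip.get_state(); print(s["position"],s["ee_rot"],s["grip_width"],manip.grip_point_offset)
im,d=manip.grab_frame("top"); im2,d2=manip.grab_frame("scene")
cv2.imwrite("pics/a.png",np.vstack([im,im2])[:, :]); 
print(manip.calibration("top"))
P=cloud("top",d)
for n in "puck chipbox waferbox case post plate chuck mat positioner objective".split():
    for t in manip.trace("top",n)[:2]:
        m=t["region"]&(d>0); q=P[m]; 
        if len(q)<5: continue
        zt=np.percentile(q[:,2],90); qq=q[abs(q[:,2]-zt)<.006]
        r=cv2.minAreaRect((qq[:,:2]*1000).astype(np.float32))
        print(n,round(t["conf"],2),np.round(t["pixel"]),"ztop",round(zt,4),"med",np.round(np.median(qq,0),4),"rect",np.round(r[0],1),np.round(r[1],1),round(r[2],1))
E
```

```text
pics
[0.18557639 0.64838153 0.23026057] [-1.57274926e+00 -7.85736980e-05 -2.78741115e-01] 0.9975747050003854 0.0187
{'mtx': array([[465.66958928,   0.        , 249.64262832],
       [  0.        , 465.66958928, 192.83473453],
       [  0.        ,   0.        ,   1.        ]]), 'origin': array([ 0.42542542, -0.01055483,  1.13920371]), 'attitude': array([-2.99850312,  0.00532172, -1.5897038 ])}
puck 0.51 [ 98. 247.] ztop 0.0965 med [0.4563 0.3378 0.0945] rect [457.8 338.1] [24.3 23. ] 55.6
chipbox 0.78 [100. 252.] ztop 0.0766 med [0.451  0.3365 0.0738] rect [456.  340.6] [40.5 39.2] 51.9
waferbox 0.56 [108. 246.] ztop 0.0544 med [0.4648 0.3211 0.0523] rect [460.4 322.7] [50.3 21. ] 12.7
waferbox 0.37 [411. 164.] ztop 0.0439 med [ 0.6546 -0.3994  0.043 ] rect [ 655.5 -400.4] [19.4 22.1] 69.8
case 0.87 [105. 238.] ztop 0.0325 med [0.4926 0.3347 0.0301] rect [470.  339.4] [110.   63.3] 0.1
post 0.58 [372. 250.] ztop 0.0419 med [ 0.4464 -0.3002  0.04  ] rect [ 446.9 -300.6] [48.  48.9] 17.8
post 0.46 [412. 164.] ztop 0.0438 med [ 0.6546 -0.3994  0.043 ] rect [ 655.5 -400.4] [19.4 22.1] 69.8
plate 0.78 [313. 164.] ztop 0.0151 med [ 0.6536 -0.163   0.0124] rect [ 654.5 -163.5] [89.  90.3] 36.6
chuck 0.61 [242. 231.] ztop 0.0328 med [0.488  0.0177 0.0306] rect [488.6  18.4] [107.3 107. ] 88.8
mat 0.89 [190. 163.] ztop 0.0068 med [0.6635 0.1397 0.0043] rect [664.5 141. ] [149.8 100. ] 71.0
positioner 0.68 [249. 130.] ztop 0.053 med [ 0.7491 -0.0069  0.0515] rect [748.2 -13.3] [60.2 31.4] 70.0
objective 0.47 [411. 164.] ztop 0.044 med [ 0.6546 -0.3994  0.043 ] rect [ 655.5 -400.4] [19.4 22.1] 69.8
```

View pics/a.png

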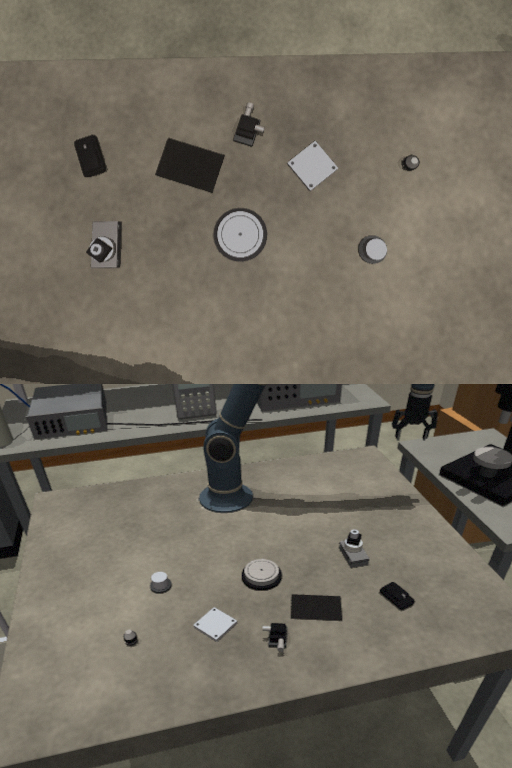

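```bash
python3 - <<'E'
from h import *
s=manip.get_state(); Rm=R.from_euler('xyz',s["ee_rot"]).as_matrix(); print(np.round(Rm,3)); 
# mat long axis
im,d=manip.grab_frame("top"); P=cloud("top",d)
for n in ["mat","plate","case","chipbox"]:
    t=manip.trace("top",n)[0]; q=P[t["region"]&(d>0)]; zt=np.percentile(q[:,2],90); q=q[abs(q[:,2]-zt)<.006]
    r=cv2.minAreaRect((q[:,:2]*1000).astype(np.float32)); print(n,cv2.boxPoints(r).round(0).tolist())
E
```

```text
[[ 0.961 -0.     0.275]
 [-0.275  0.     0.961]
 [-0.    -1.     0.   ]]
mat [[591.0, 85.0], [689.0, 52.0], [737.0, 197.0], [640.0, 230.0]]
plate [[592.0, -155.0], [647.0, -227.0], [718.0, -171.0], [663.0, -100.0]]Traceback (most recent call last):
  File "<stdin>", line 6, in <module>
IndexError: list index out of range
```

The top view shows the pile at about px (100, 247), with the plate (313, 164), chuck (241, 234), post (372, 250) and mat (190, 165). The mat's long axis lies at yaw ≈71.5°. An unlisted black item sits at (90, 155), so I'll keep clear of it. I'll go above the pile with the jaws aligned to the chip box (52°).

Call:
{"method": "apply_moves", "body": {"series": [{"travel":[0.345,0,-0.224],"spin":0.384,"grip":1},{"travel":[0.345,0,-0.224],"spin":0.384,"grip":1},{"travel":[0.345,0,-0.224],"spin":0.384,"grip":1},{"travel":[0.345,0,-0.224],"spin":0.384,"grip":1},{"travel":[0.345,0,-0.224],"spin":0.384,"grip":1},{"travel":[0.345,0,-0.224],"spin":0.384,"grip":1},{"travel":[0.345,0,-0.224],"spin":0.384,"grip":1},{"travel":[0.345,0,-0.224],"spin":0.384,"grip":1},{"travel":[0.345,0,-0.224],"spin":0.384,"grip":1},{"travel":[0.345,0,-0.224],"spin":0.384,"grip":1},{"travel":[0.345,0,-0.224],"spin":0.384,"grip":1},{"travel":[0.345,0,-0.224],"spin":0.384,"grip":1}]}}

```text
clock: 2.3
position: [0.4553, 0.3393, 0.2313]
ee_rot: [-1.571, 0.0, -0.661]
ft_force: [0.2, 0.3, 0.0]
grip_width: 1.001
```

```bash
cat >> h.py <<'E'
def jaw():
    s=manip.get_state(); M=R.from_euler('xyz',s["ee_rot"]).as_matrix(); return s,M,np.degrees(np.arctan2(M[1,2],M[0,2]))
def go(x,y,z,a=None):
    s,M,j=jaw(); t=M.T@(np.array([x,y,z])-s["position"]); 
    print("go",(x,y,z,a),"travel",t.round(4),"spin",0 if a is None else round(np.radians(j-a),3))
def stat():
    s,M,j=jaw(); print(round(s["clock"],2),s["position"].round(4),"jaw",round(j,1),"tilt",M[:,1].round(3),"F",np.round(s["ft_force"],1),"w",round(s["grip_width"],3),"q",np.round(s["q"],2))
def slices(c,d,zs,ctr,rad=.08,tol=.004):
    P=cloud(c,d)
    for z in zs:
        m=(d>0)&(abs(P[...,2]-z)<tol)&(np.hypot(P[...,0]-ctr[0],P[...,1]-ctr[1])<rad); q=(P[m][:,:2]*1000).astype(np.float32)
        if len(q)<10: print(z,"few"); continue
        r=cv2.minAreaRect(q); c0,rr=cv2.minEnclosingCircle(q)
        print("z",z,"rect",np.round(r[0],1),np.round(r[1],1),round(r[2],1),"circ",np.round(c0,1),round(rr,1),"zmed",round(float(np.median(P[m][:,2])),4),len(q))
E
python3 - <<'E'
from h import *
stat(); im,d=manip.grab_frame("wrist"); cv2.imwrite("pics/b.png",im)
slices("wrist",d,[.094,.074,.052,.030],(.46,.338))
K,o,A=cal("wrist"); print(o)
E
```

```text
2.3 [0.4553 0.3393 0.2313] jaw 52.1 tilt [-0.  0. -1.] F [0.2 0.3 0. ] w 1.001 q [-0.85  0.29  0.16  1.8  -0.05  1.05  0.25]
z 0.094 rect [456.8 340.1] [25.2 25.2] 9.8 circ [456.8 340.1] 13.0 zmed 0.0958 701
z 0.074 rect [454.9 342.4] [39.4 39.9] 53.9 circ [454.8 342.7] 27.4 zmed 0.0758 1130
z 0.052 rect [457.9 342.5] [57.1 56. ] 13.8 circ [458.  341.8] 29.0 zmed 0.0537 679
z 0.03 rect [469.7 341.4] [ 63.6 109.7] 89.7 circ [469.7 341.4] 61.8 zmed 0.0318 3309
[0.39204804 0.38750281 0.37591812]
```

View pics/b.png

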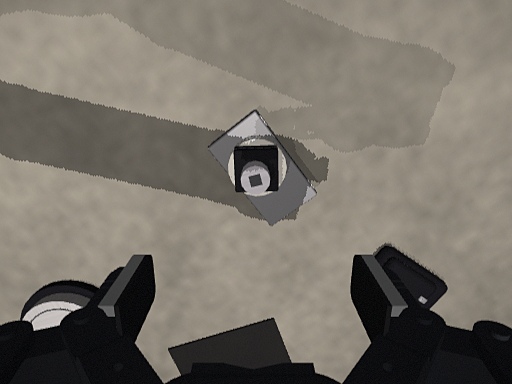

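The wrist view shows the pile at px (256, 170), puck on chip box on wafer box on case. Sizes agree with those given, and the two cameras agree within about 2 mm. I'll grasp the puck now.

Call:
{"method": "apply_moves", "body": {"series": [{"travel":[0.001,0.05,0.0015],"spin":0,"grip":1},{"travel":[0.001,0.1,0.0015],"spin":0,"grip":1},{"travel":[0.001,0.13,0.0015],"spin":0,"grip":1},{"travel":[0.001,0.145,0.0015],"spin":0,"grip":1},{"travel":[0.001,0.153,0.0015],"spin":0,"grip":1},{"travel":[0.001,0.153,0.0015],"spin":0,"grip":0.2},{"travel":[0.001,0.153,0.0015],"spin":0,"grip":-0.2},{"travel":[0.001,0.153,0.0015],"spin":0,"grip":-0.8},{"travel":[0.001,0.153,0.0015],"spin":0,"grip":-0.8},{"travel":[0.001,0.153,0.0015],"spin":0,"grip":-0.8},{"travel":[0.001,0.153,0.0015],"spin":0,"grip":-0.8},{"travel":[0.001,0.153,0.0015],"spin":0,"grip":-0.8}]}}

```text
clock: 3.85
position: [0.4581, 0.3398, 0.0794]
ee_rot: [-1.569, -0.0, -0.663]
ft_force: [-0.2, -0.9, 5.3]
grip_width: 0.271
```

```bash
python3 - <<'E'
from h import *
stat(); go(.447,-.3005,.16)
E
```

```text
3.85 [0.4581 0.3398 0.0794] jaw 52.0 tilt [ 0.001  0.001 -1.   ] F [-0.2 -0.9  5.3] w 0.271 q [-0.82  0.48  0.14  1.93 -0.1   0.74  0.28]
go (0.447, -0.3005, 0.16, None) travel [ 0.3853 -0.0815 -0.5114] spin 0
```

Call:
{"method": "apply_moves", "body": {"series": [{"travel":[0,-0.03,0],"spin":0,"grip":-0.8},{"travel":[0,-0.08,0],"spin":0,"grip":-0.8},{"travel":[0.04,-0.09,-0.035],"spin":0,"grip":-0.8},{"travel":[0.085,-0.09,-0.072],"spin":0,"grip":-0.8},{"travel":[0.13,-0.09,-0.11],"spin":0,"grip":-0.8},{"travel":[0.17,-0.09,-0.145],"spin":0,"grip":-0.8},{"travel":[0.21,-0.09,-0.18],"spin":0,"grip":-0.8},{"travel":[0.246,-0.09,-0.214],"spin":0,"grip":-0.8},{"travel":[0.27,-0.09,-0.265],"spin":0,"grip":-0.8},{"travel":[0.295,-0.09,-0.315],"spin":0,"grip":-0.8},{"travel":[0.318,-0.09,-0.365],"spin":0,"grip":-0.8},{"travel":[0.34,-0.09,-0.41],"spin":0,"grip":-0.8},{"travel":[0.36,-0.09,-0.455],"spin":0,"grip":-0.8},{"travel":[0.375,-0.09,-0.49],"spin":0,"grip":-0.8},{"travel":[0.385,-0.09,-0.511],"spin":0,"grip":-0.8},{"travel":[0.385,-0.09,-0.511],"spin":0,"grip":-0.8},{"travel":[0.385,-0.09,-0.511],"spin":0,"grip":-0.8},{"travel":[0.385,-0.09,-0.511],"spin":0,"grip":-0.8}]}}

```text
clock: 6.1
position: [0.4471, -0.2989, 0.1681]
ee_rot: [-1.57, 0.001, -0.66]
ft_force: [0.4, 0.2, -0.7]
grip_width: 0.277
```

```bash
python3 - <<'E'
from h import *
stat(); im,d=manip.grab_frame("wrist"); cv2.imwrite("pics/c.png",im)
slices("wrist",d,[.042],(.447,-.3),.045); slices("wrist",d,[.185,.165],(.447,-.3),.03,.008)
E
```

```text
6.1 [ 0.4471 -0.2989  0.1681] jaw 52.2 tilt [-0.     0.001 -1.   ] F [ 0.4  0.2 -0.7] w 0.277 q [ 0.17  0.33  0.42  1.95 -0.17  0.9   1.59]
z 0.042 rect [ 446.1 -299.8] [49.  49.2] 76.0 circ [ 446.3 -300.1] 25.0 zmed 0.0419 2712
z 0.185 rect [ 445.  -299.2] [50.5 26.4] 45.5 circ [ 440.7 -294.9] 25.4 zmed 0.1846 4049
z 0.165 rect [ 438.8 -293.4] [23.6  9.2] 51.4 circ [ 441.3 -295.3] 11.9 zmed 0.1695 347
```

View pics/c.png

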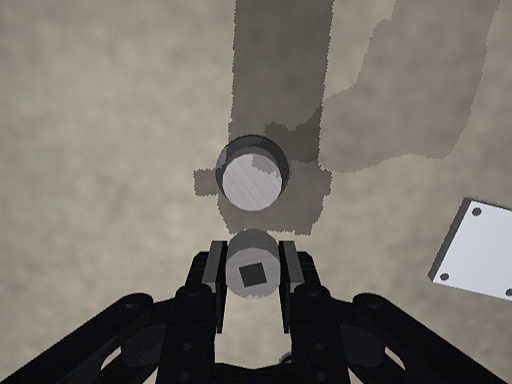

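The puck is upright in the jaws (px 252, 270), with the post top beneath at px (252, 180). I'll lower it.

Call:
{"method": "apply_moves", "body": {"series": [{"travel":[0,0.04,-0.0015],"spin":0,"grip":-0.8},{"travel":[0,0.08,-0.0015],"spin":0,"grip":-0.8},{"travel":[0,0.105,-0.0015],"spin":0,"grip":-0.8},{"travel":[0,0.115,-0.0015],"spin":0,"grip":-0.8},{"travel":[0,0.12,-0.0015],"spin":0,"grip":-0.8},{"travel":[0,0.122,-0.0015],"spin":0,"grip":-0.8},{"travel":[0,0.122,-0.0015],"spin":0,"grip":-0.8},{"travel":[0,0.122,-0.0015],"spin":0,"grip":-0.8}]}}

```text
clock: 7.15
position: [0.446, -0.3019, 0.0469]
ee_rot: [-1.57, -0.001, -0.663]
ft_force: [0.2, 0.4, -0.8]
grip_width: 0.276
```

```bash
python3 - <<'E'
from h import *
stat()
E
```

```text
7.15 [ 0.446  -0.3019  0.0469] jaw 52.0 tilt [ 0.001 -0.    -1.   ] F [ 0.2  0.4 -0.8] w 0.276 q [ 0.24  0.51  0.35  2.03 -0.28  0.65  1.69]
```

Call:
{"method": "apply_moves", "body": {"series": [{"travel":[0,0.001,0.001],"spin":0,"grip":-0.8},{"travel":[0,0.002,0.001],"spin":0,"grip":-0.8},{"travel":[0,0.002,0.001],"spin":0,"grip":-0.8},{"travel":[0,0.002,0.001],"spin":0,"grip":-0.3},{"travel":[0,0.002,0.001],"spin":0,"grip":0},{"travel":[0,0.002,0.001],"spin":0,"grip":0.2},{"travel":[0,0.002,0.001],"spin":0,"grip":0.5},{"travel":[0,0.002,0.001],"spin":0,"grip":0.5},{"travel":[0,-0.03,0.001],"spin":0,"grip":0.5},{"travel":[0,-0.08,0.001],"spin":0,"grip":1},{"travel":[0,-0.14,0.001],"spin":0,"grip":1},{"travel":[0,-0.16,0.001],"spin":0,"grip":1},{"travel":[0,-0.16,0.001],"spin":0,"grip":1}]}}

```text
clock: 8.78
position: [0.4471, -0.3013, 0.2079]
ee_rot: [-1.57, -0.004, -0.663]
ft_force: [-0.1, 0.6, 0.9]
grip_width: 0.997
```

```bash
python3 - <<'E'
from h import *
stat(); im,d=manip.grab_frame("wrist"); 
slices("wrist",d,[.042,.062],(.446,-.3),.045)
im,d=manip.grab_frame("top"); cv2.imwrite("pics/d.png",im[130:290])
slices("top",d,[.042,.062],(.446,-.3),.045); print("pile"); slices("top",d,[.074,.054,.032],(.46,.34))
go(.5,.02,.21);go(.455,.342,.21,54)
E
```

```text
8.78 [ 0.4471 -0.3013  0.2079] jaw 52.0 tilt [ 0.004 -0.001 -1.   ] F [-0.1  0.6  0.9] w 0.997 q [ 0.15  0.28  0.45  1.91 -0.15  0.98  1.57]
z 0.042 rect [ 444.7 -298.8] [49.2 49.1] 36.5 circ [ 445.1 -298.6] 25.1 zmed 0.0402 1412
z 0.062 rect [ 443.6 -299.8] [24.7 25.5] 52.9 circ [ 443.7 -299.8] 13.0 zmed 0.0603 639
z 0.042 rect [ 447.5 -299.6] [47.6 48.8] 50.1 circ [ 446.5 -300.1] 25.1 zmed 0.0405 206
z 0.062 rect [ 444.8 -301.3] [25.2 22.9] 88.8 circ [ 445.2 -301.1] 13.1 zmed 0.0607 81
pile
z 0.074 rect [455.4 341.1] [40.5 40.3] 54.2 circ [455.6 341. ] 26.6 zmed 0.074 308
z 0.054 rect [458.5 338. ] [57.2 53.2] 13.6 circ [458.3 339.7] 29.0 zmed 0.0527 117
z 0.032 rect [469.9 339.4] [ 61.9 109.6] 89.8 circ [470.1 340.4] 61.3 zmed 0.0306 607
go (0.5, 0.02, 0.21, None) travel [-0.1542 -0.0046  0.286 ] spin 0
go (0.455, 0.342, 0.21, 54) travel [-0.3878 -0.0042  0.5121] spin -0.034
```

View pics/d.png

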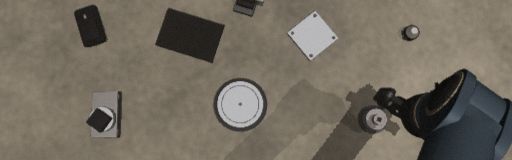

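The puck stands on the post, about 1.5 mm off centre in both cameras, and the pile is undisturbed. Next is the chip box.

Call:
{"method": "apply_moves", "body": {"series": [{"travel":[-0.03,0,0.057],"spin":0,"grip":1},{"travel":[-0.06,0,0.114],"spin":0,"grip":1},{"travel":[-0.093,0,0.17],"spin":0,"grip":1},{"travel":[-0.123,0,0.228],"spin":0,"grip":1},{"travel":[-0.154,0,0.286],"spin":0,"grip":1},{"travel":[-0.2,0,0.33],"spin":-0.034,"grip":1},{"travel":[-0.247,0,0.376],"spin":-0.034,"grip":1},{"travel":[-0.294,0,0.421],"spin":-0.034,"grip":1},{"travel":[-0.34,0,0.466],"spin":-0.034,"grip":1},{"travel":[-0.388,0,0.512],"spin":-0.034,"grip":1},{"travel":[-0.388,0.03,0.512],"spin":-0.034,"grip":1},{"travel":[-0.388,0.07,0.512],"spin":-0.034,"grip":1},{"travel":[-0.388,0.09,0.512],"spin":-0.034,"grip":1},{"travel":[-0.388,0.09,0.512],"spin":-0.034,"grip":1},{"travel":[-0.388,0.09,0.512],"spin":-0.034,"grip":1}]}}

```text
clock: 10.75
position: [0.4556, 0.3414, 0.1162]
ee_rot: [-1.571, 0.0, -0.629]
ft_force: [0.5, 0.0, 0.1]
grip_width: 1.0
```

```bash
python3 - <<'E'
from h import *
stat(); im,d=manip.grab_frame("wrist");slices("wrist",d,[.074,.054,.032],(.46,.34))
go(.4555,.342,.057,54)
E
```

```text
10.75 [0.4556 0.3414 0.1162] jaw 54.0 tilt [-0. -0. -1.] F [0.5 0.  0.1] w 1.0 q [-0.78  0.42  0.08  1.91 -0.05  0.81  0.27]
z 0.074 rect [455.4 343. ] [40.2 40.6] 54.1 circ [455.5 343. ] 27.6 zmed 0.0765 4387
z 0.054 rect [454. 346.] [57.  46.2] 50.6 circ [457.3 342.8] 29.3 zmed 0.0544 1258
z 0.032 rect [470.1 342.1] [ 62.8 110.1] 89.5 circ [469.8 341.9] 61.8 zmed 0.0325 6165
go (0.4555, 0.342, 0.057, 54) travel [-0.0005  0.0598  0.    ] spin -0.001
```

Call:
{"method": "apply_moves", "body": {"series": [{"travel":[0,0.03,0.0005],"spin":0,"grip":1},{"travel":[0,0.05,0.0005],"spin":0,"grip":1},{"travel":[0,0.059,0.0005],"spin":0,"grip":1},{"travel":[0,0.059,0.0005],"spin":0,"grip":0.6},{"travel":[0,0.059,0.0005],"spin":0,"grip":0.2},{"travel":[0,0.059,0.0005],"spin":0,"grip":-0.2},{"travel":[0,0.059,0.0005],"spin":0,"grip":-0.6},{"travel":[0,0.059,0.0005],"spin":0,"grip":-0.6},{"travel":[0,0.059,0.0005],"spin":0,"grip":-0.6},{"travel":[0,0.059,0.0005],"spin":0,"grip":-0.6}]}}

```text
clock: 12.05
position: [0.4565, 0.3426, 0.0586]
ee_rot: [-1.568, -0.0, -0.629]
ft_force: [0.2, -0.3, 7.2]
grip_width: 0.454
```

```bash
python3 - <<'E'
from h import *
stat(); go(.654,-.1635,.15); go(.57,.06,.15)
E
```

```text
12.05 [0.4565 0.3426 0.0586] jaw 54.0 tilt [ 0.002  0.002 -1.   ] F [ 0.2 -0.3  7.2] w 0.454 q [-0.77  0.51  0.07  1.94 -0.06  0.69  0.28]
go (0.654, -0.1635, 0.15, None) travel [ 0.4574 -0.0919 -0.2929] spin 0
go (0.57, 0.06, 0.15, None) travel [ 0.258  -0.0917 -0.1616] spin 0
```

Call:
{"method": "apply_moves", "body": {"series": [{"travel":[0,-0.03,0],"spin":0,"grip":-0.6},{"travel":[0,-0.08,0],"spin":0,"grip":-0.6},{"travel":[0.035,-0.09,-0.022],"spin":0,"grip":-0.6},{"travel":[0.08,-0.09,-0.051],"spin":0,"grip":-0.6},{"travel":[0.125,-0.09,-0.08],"spin":0,"grip":-0.6},{"travel":[0.17,-0.09,-0.109],"spin":0,"grip":-0.6},{"travel":[0.215,-0.09,-0.138],"spin":0,"grip":-0.6},{"travel":[0.26,-0.09,-0.167],"spin":0,"grip":-0.6},{"travel":[0.305,-0.09,-0.196],"spin":0,"grip":-0.6},{"travel":[0.35,-0.09,-0.225],"spin":0,"grip":-0.6},{"travel":[0.39,-0.09,-0.25],"spin":0,"grip":-0.6},{"travel":[0.425,-0.09,-0.272],"spin":0,"grip":-0.6},{"travel":[0.447,-0.09,-0.286],"spin":0,"grip":-0.6},{"travel":[0.457,-0.09,-0.293],"spin":0,"grip":-0.6},{"travel":[0.457,-0.09,-0.293],"spin":0,"grip":-0.6},{"travel":[0.457,-0.09,-0.293],"spin":0,"grip":-0.6},{"travel":[0.457,-0.09,-0.293],"spin":0,"grip":-0.6}]}}

```text
clock: 14.18
position: [0.653, -0.162, 0.1473]
ee_rot: [-1.57, 0.001, -0.627]
ft_force: [-0.4, -0.0, -0.4]
grip_width: 0.452
```

```bash
python3 - <<'E'
from h import *
stat(); im,d=manip.grab_frame("wrist"); cv2.imwrite("pics/e.png",im);slices("wrist",d,[.013],(.654,-.163))
go(.654,-.163,.021)
E
```

```text
14.18 [ 0.653  -0.162   0.1473] jaw 54.1 tilt [-0.     0.001 -1.   ] F [-0.4 -0.  -0.4] w 0.452 q [ 0.03  0.54  0.22  1.63 -0.14  0.98  1.24]
z 0.013 rect [ 654.9 -162.8] [90.  90.3] 37.7 circ [ 654.8 -162.9] 62.8 zmed 0.0139 9339
go (0.654, -0.163, 0.021, None) travel [0.0013 0.1263 0.    ] spin 0
```

View pics/e.png

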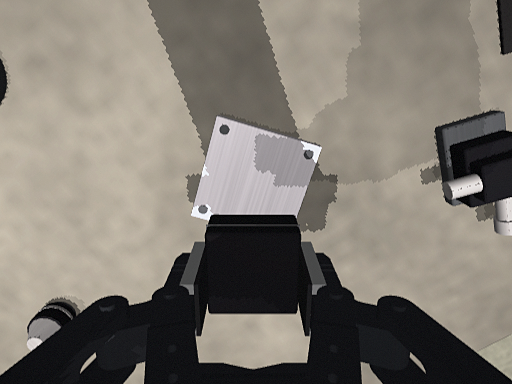

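The chip box is held level at px (253, 265), with the plate beneath it. The positioner (480, 160) and objective (50, 325) are clear. I'll lower it.

Call:
{"method": "apply_moves", "body": {"series": [{"travel":[0.0015,0.05,0],"spin":0,"grip":-0.6},{"travel":[0.0015,0.09,0],"spin":0,"grip":-0.6},{"travel":[0.0015,0.115,0],"spin":0,"grip":-0.6},{"travel":[0.0015,0.124,0],"spin":0,"grip":-0.6},{"travel":[0.0015,0.127,0],"spin":0,"grip":-0.6},{"travel":[0.0015,0.129,0],"spin":0,"grip":-0.6},{"travel":[0.0015,0.129,0],"spin":0,"grip":-0.6}]}}

```text
clock: 15.1
position: [0.6548, -0.1648, 0.0193]
ee_rot: [-1.57, -0.001, -0.629]
ft_force: [0.1, -0.0, -0.7]
grip_width: 0.45
```

```bash
python3 - <<'E'
from h import *
stat()
E
```

```text
15.1 [ 0.6548 -0.1648  0.0193] jaw 54.0 tilt [ 0.002 -0.    -1.   ] F [ 0.1 -0.  -0.7] w 0.45 q [ 0.06  0.7   0.19  1.7  -0.17  0.76  1.27]
```

Call:
{"method": "apply_moves", "body": {"series": [{"travel":[0,0.0015,0.0005],"spin":0,"grip":-0.6},{"travel":[0,0.0015,0.0005],"spin":0,"grip":-0.6},{"travel":[0,0.0015,0.0005],"spin":0,"grip":0.2},{"travel":[0,0.0015,0.0005],"spin":0,"grip":0.4},{"travel":[0,0.0015,0.0005],"spin":0,"grip":0.8},{"travel":[0,0.0015,0.0005],"spin":0,"grip":0.8},{"travel":[0,0.0015,0.0005],"spin":0,"grip":0.8},{"travel":[0,-0.03,0.0005],"spin":0,"grip":0.8},{"travel":[0,-0.08,0.0005],"spin":0,"grip":1},{"travel":[0,-0.13,0.0005],"spin":0,"grip":1},{"travel":[0,-0.16,0.0005],"spin":0,"grip":1},{"travel":[0,-0.16,0.0005],"spin":0,"grip":1}]}}

```text
clock: 16.6
position: [0.6561, -0.1649, 0.1814]
ee_rot: [-1.568, -0.005, -0.629]
ft_force: [-0.7, -0.4, 0.0]
grip_width: 0.999
```

```bash
python3 - <<'E'
from h import *
stat(); im,d=manip.grab_frame("wrist");slices("wrist",d,[.013,.035],(.654,-.163))
im,d=manip.grab_frame("top"); slices("top",d,[.052,.030],(.46,.34))
go(.458,.3405,.13,90)
E
```

```text
16.6 [ 0.6561 -0.1649  0.1814] jaw 54.0 tilt [ 0.006 -0.001 -1.   ] F [-0.7 -0.4  0. ] w 0.999 q [ 0.03  0.51  0.23  1.6  -0.13  1.04  1.23]
z 0.013 rect [ 652.9 -161.7] [90.2 90.2] 37.6 circ [ 652.5 -161.6] 62.6 zmed 0.0115 6772
z 0.035 rect [ 651.6 -163.7] [39.9 39.5] 53.7 circ [ 651.6 -163.7] 27.4 zmed 0.0334 1984
z 0.052 rect [458.3 340. ] [56.3 56.5] 50.6 circ [458.2 340.6] 29.6 zmed 0.0519 469
z 0.03 rect [469.9 339.6] [ 63.2 109.6] 89.8 circ [470.5 339.3] 61.2 zmed 0.0301 683
go (0.458, 0.3405, 0.13, 90) travel [-0.4552  0.0479  0.2929] spin -0.629
```

Call:
{"method": "apply_moves", "body": {"series": [{"travel":[-0.046,0,0.029],"spin":0,"grip":1},{"travel":[-0.091,0,0.058],"spin":-0.1,"grip":1},{"travel":[-0.14,0,0.09],"spin":-0.2,"grip":1},{"travel":[-0.19,0,0.122],"spin":-0.3,"grip":1},{"travel":[-0.24,0,0.154],"spin":-0.4,"grip":1},{"travel":[-0.29,0,0.186],"spin":-0.5,"grip":1},{"travel":[-0.34,0,0.218],"spin":-0.6,"grip":1},{"travel":[-0.39,0,0.25],"spin":-0.629,"grip":1},{"travel":[-0.43,0,0.277],"spin":-0.629,"grip":1},{"travel":[-0.455,0,0.293],"spin":-0.629,"grip":1},{"travel":[-0.455,0.05,0.293],"spin":-0.629,"grip":1},{"travel":[-0.455,0.08,0.293],"spin":-0.629,"grip":1},{"travel":[-0.455,0.08,0.293],"spin":-0.629,"grip":1},{"travel":[-0.455,0.08,0.293],"spin":-0.629,"grip":1}]}}

```text
clock: 18.45
position: [0.459, 0.3404, 0.0985]
ee_rot: [-1.571, 0.0, 0.0]
ft_force: [0.9, 0.2, -0.2]
grip_width: 1.004
```

```bash
python3 - <<'E'
from h import *
stat(); im,d=manip.grab_frame("wrist");slices("wrist",d,[.054,.032],(.46,.34))
go(.4583,.3413,.035,90)
E
```

```text
18.45 [0.459  0.3404 0.0985] jaw 90.0 tilt [-0.  0. -1.] F [ 0.9  0.2 -0.2] w 1.004 q [-0.66  0.45 -0.06  1.91  0.04  0.78  0.82]
z 0.054 rect [458.2 341.9] [57.1 57.3] 33.3 circ [458.1 341.9] 29.0 zmed 0.0546 6731
z 0.032 rect [470.  341.5] [ 63.3 110.2] 89.7 circ [470.2 341.3] 62.4 zmed 0.0325 6866
go (0.4583, 0.3413, 0.035, 90) travel [-0.0012  0.0642  0.0006] spin 0.0
```

Call:
{"method": "apply_moves", "body": {"series": [{"travel":[-0.001,0.03,0.0008],"spin":0,"grip":1},{"travel":[-0.001,0.055,0.0008],"spin":0,"grip":1},{"travel":[-0.001,0.063,0.0008],"spin":0,"grip":1},{"travel":[-0.001,0.063,0.0008],"spin":0,"grip":0.7},{"travel":[-0.001,0.063,0.0008],"spin":0,"grip":0.4},{"travel":[-0.001,0.063,0.0008],"spin":0,"grip":0},{"travel":[-0.001,0.063,0.0008],"spin":0,"grip":-0.2},{"travel":[-0.001,0.063,0.0008],"spin":0,"grip":-0.2},{"travel":[-0.001,0.063,0.0008],"spin":0,"grip":-0.2},{"travel":[-0.001,0.063,0.0008],"spin":0,"grip":-0.2}]}}

```text
clock: 19.75
position: [0.4587, 0.3417, 0.0373]
ee_rot: [-1.569, -0.002, 0.0]
ft_force: [-1.2, -1.1, 5.5]
grip_width: 0.653
```

```bash
python3 - <<'E'
from h import *
stat(); go(.4885,.0185,.13)
E
```

```text
19.75 [0.4587 0.3417 0.0373] jaw 90.0 tilt [ 0.002  0.002 -1.   ] F [-1.2 -1.1  5.5] w 0.653 q [-0.67  0.54 -0.06  1.94  0.05  0.66  0.81]
go (0.4885, 0.0185, 0.13, None) travel [ 0.03   -0.0932 -0.3231] spin 0
```

Call:
{"method": "apply_moves", "body": {"series": [{"travel":[0,-0.02,0],"spin":0,"grip":-0.2},{"travel":[0,-0.06,0],"spin":0,"grip":-0.2},{"travel":[0,-0.09,-0.02],"spin":0,"grip":-0.2},{"travel":[0.005,-0.09,-0.06],"spin":0,"grip":-0.2},{"travel":[0.01,-0.09,-0.105],"spin":0,"grip":-0.2},{"travel":[0.014,-0.09,-0.15],"spin":0,"grip":-0.2},{"travel":[0.018,-0.09,-0.195],"spin":0,"grip":-0.2},{"travel":[0.022,-0.09,-0.24],"spin":0,"grip":-0.2},{"travel":[0.026,-0.09,-0.28],"spin":0,"grip":-0.2},{"travel":[0.03,-0.09,-0.31],"spin":0,"grip":-0.2},{"travel":[0.03,-0.09,-0.323],"spin":0,"grip":-0.2},{"travel":[0.03,-0.09,-0.323],"spin":0,"grip":-0.2},{"travel":[0.03,-0.09,-0.323],"spin":0,"grip":-0.2}]}}

```text
clock: 21.38
position: [0.4878, 0.0197, 0.1254]
ee_rot: [-1.57, -0.0, 0.002]
ft_force: [0.2, -0.2, -2.0]
grip_width: 0.647
```

```bash
python3 - <<'E'
from h import *
stat(); im,d=manip.grab_frame("wrist"); cv2.imwrite("pics/f.png",im)
im,d=manip.grab_frame("top"); slices("top",d,[.030],(.47,.34))
go(.4885,.0185,.038)
E
```

```text
21.38 [0.4878 0.0197 0.1254] jaw 90.1 tilt [ 0.     0.001 -1.   ] F [ 0.2 -0.2 -2. ] w 0.647 q [-0.15  0.3   0.03  2.08 -0.01  0.77  1.46]
z 0.03 rect [469.9 340. ] [109.8  63.7] 0.0 circ [470.  339.3] 61.8 zmed 0.0301 1155
go (0.4885, 0.0185, 0.038, None) travel [ 0.0007  0.0873 -0.0012] spin 0
```

View pics/f.png

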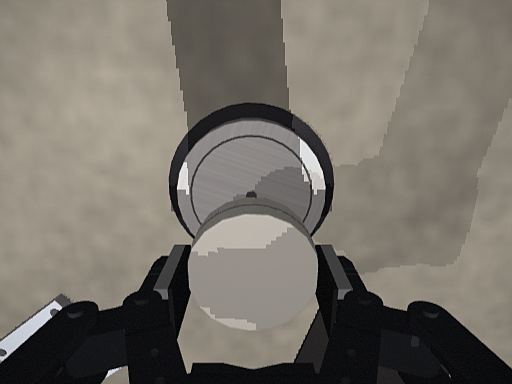

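The wafer box is held level (px 253, 270), with the chuck's centre dot at (251, 194). I'll lower it.

Call:
{"method": "apply_moves", "body": {"series": [{"travel":[0.001,0.03,-0.001],"spin":0,"grip":-0.2},{"travel":[0.001,0.06,-0.001],"spin":0,"grip":-0.2},{"travel":[0.001,0.078,-0.001],"spin":0,"grip":-0.2},{"travel":[0.001,0.085,-0.001],"spin":0,"grip":-0.2},{"travel":[0.001,0.088,-0.001],"spin":0,"grip":-0.2},{"travel":[0.001,0.088,-0.001],"spin":0,"grip":-0.2},{"travel":[0.001,0.088,-0.001],"spin":0,"grip":-0.2}]}}

```text
clock: 22.35
position: [0.4894, 0.0171, 0.0379]
ee_rot: [-1.571, -0.001, 0.0]
ft_force: [-0.3, 1.0, -1.0]
grip_width: 0.649
```

```bash
python3 - <<'E'
from h import *
stat()
E
```

```text
22.35 [0.4894 0.0171 0.0379] jaw 90.0 tilt [ 0.001  0.    -1.   ] F [-0.3  1.  -1. ] w 0.649 q [-0.14  0.44  0.02  2.13 -0.02  0.56  1.47]
```

Call:
{"method": "apply_moves", "body": {"series": [{"travel":[0,0.0012,0.001],"spin":0,"grip":-0.2},{"travel":[0,0.0012,0.001],"spin":0,"grip":-0.2},{"travel":[0,0.0012,0.001],"spin":0,"grip":0.6},{"travel":[0,0.0012,0.001],"spin":0,"grip":1},{"travel":[0,0.0012,0.001],"spin":0,"grip":1},{"travel":[0,0.0012,0.001],"spin":0,"grip":1},{"travel":[0,0.0012,0.001],"spin":0,"grip":1},{"travel":[0,-0.03,0.001],"spin":0,"grip":1},{"travel":[0,-0.08,0.001],"spin":0,"grip":1},{"travel":[0,-0.12,0.001],"spin":0,"grip":1},{"travel":[0,-0.12,0.001],"spin":0,"grip":1}]}}

```text
clock: 23.72
position: [0.4911, 0.0182, 0.1603]
ee_rot: [-1.57, -0.007, 0.0]
ft_force: [-0.0, -0.1, -0.3]
grip_width: 1.004
```

```bash
python3 - <<'E'
from h import *
stat(); im,d=manip.grab_frame("wrist");slices("wrist",d,[.030,.052],(.4885,.0185))
go(.470,.3405,.10,90)
E
```

```text
23.73 [0.4911 0.0182 0.1603] jaw 90.0 tilt [ 0.007  0.001 -1.   ] F [-0.  -0.1 -0.3] w 1.004 q [-0.15  0.25  0.03  2.04 -0.01  0.84  1.46]
z 0.03 rect [485.7  18.5] [108.9 109. ] 77.0 circ [486.   18.4] 55.1 zmed 0.0303 8764
z 0.052 rect [486.4  17.7] [56.8 57. ] 86.5 circ [486.5  17.4] 29.0 zmed 0.0519 4166
go (0.47, 0.3405, 0.1, 90) travel [-0.0197  0.0585  0.3223] spin 0.0
```

The wafer box is within about 1 mm of the chuck centre. Now the case.

Call:
{"method": "apply_moves", "body": {"series": [{"travel":[-0.003,0,0.055],"spin":0,"grip":1},{"travel":[-0.007,0,0.11],"spin":0,"grip":1},{"travel":[-0.01,0,0.165],"spin":0,"grip":1},{"travel":[-0.014,0,0.22],"spin":0,"grip":1},{"travel":[-0.018,0,0.275],"spin":0,"grip":1},{"travel":[-0.0195,0,0.31],"spin":0,"grip":1},{"travel":[-0.0195,0.03,0.3225],"spin":0,"grip":1},{"travel":[-0.0195,0.075,0.3225],"spin":0,"grip":1},{"travel":[-0.0195,0.08,0.3225],"spin":0,"grip":1},{"travel":[-0.0195,0.08,0.3225],"spin":0,"grip":1},{"travel":[-0.0195,0.08,0.3225],"spin":0,"grip":1}]}}

```text
clock: 25.15
position: [0.4703, 0.341, 0.0788]
ee_rot: [-1.569, -0.002, -0.0]
ft_force: [-0.7, 0.6, 0.1]
grip_width: 0.998
```

```bash
python3 - <<'E'
from h import *
stat(); im,d=manip.grab_frame("wrist");slices("wrist",d,[.032],(.47,.34)); cv2.imwrite("pics/g.png",im)
go(.470,.341,.006,90)
E
```

```text
25.15 [0.4703 0.341  0.0788] jaw 90.0 tilt [ 0.002  0.002 -1.   ] F [-0.7  0.6  0.1] w 0.998 q [-0.63  0.49 -0.09  1.9   0.06  0.75  0.82]
z 0.032 rect [469.7 341.2] [ 62.9 110.3] 89.8 circ [469.5 341.3] 62.0 zmed 0.032 17161
go (0.47, 0.341, 0.006, 90) travel [-0.0005  0.0729 -0.0002] spin -0.0
```

View pics/g.png

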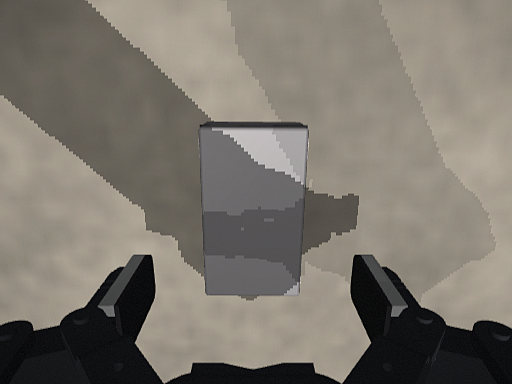

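The bare case lies centred between the jaws (px 253, 210). I'll grasp it.

Call:
{"method": "apply_moves", "body": {"series": [{"travel":[0,0.035,0],"spin":0,"grip":1},{"travel":[0,0.06,0],"spin":0,"grip":1},{"travel":[0,0.071,0],"spin":0,"grip":1},{"travel":[0,0.071,0],"spin":0,"grip":0.7},{"travel":[0,0.071,0],"spin":0,"grip":0.4},{"travel":[0,0.071,0],"spin":0,"grip":0},{"travel":[0,0.071,0],"spin":0,"grip":-0.2},{"travel":[0,0.071,0],"spin":0,"grip":-0.2},{"travel":[0,0.071,0],"spin":0,"grip":-0.2},{"travel":[0,0.071,0],"spin":0,"grip":-0.2}]}}

```text
clock: 26.45
position: [0.4702, 0.3413, 0.0078]
ee_rot: [-1.569, -0.002, 0.0]
ft_force: [-1.0, 0.2, 6.7]
grip_width: 0.716
```

```bash
python3 - <<'E'
from h import *
stat(); go(.664,.141,.1,-18)
E
```

```text
26.45 [0.4702 0.3413 0.0078] jaw 90.0 tilt [ 0.002  0.002 -1.   ] F [-1.   0.2  6.7] w 0.716 q [-0.64  0.6  -0.08  1.93  0.08  0.61  0.8 ]
go (0.664, 0.141, 0.1, -18) travel [ 0.194  -0.0921 -0.2001] spin 1.885
```

Call:
{"method": "apply_moves", "body": {"series": [{"travel":[0,-0.02,0],"spin":0,"grip":-0.2},{"travel":[0,-0.055,0],"spin":0,"grip":-0.2},{"travel":[0.005,-0.09,-0.005],"spin":0.08,"grip":-0.2},{"travel":[0.015,-0.095,-0.015],"spin":0.2,"grip":-0.2},{"travel":[0.03,-0.095,-0.03],"spin":0.34,"grip":-0.2},{"travel":[0.045,-0.095,-0.046],"spin":0.48,"grip":-0.2},{"travel":[0.06,-0.095,-0.062],"spin":0.62,"grip":-0.2},{"travel":[0.076,-0.095,-0.078],"spin":0.76,"grip":-0.2},{"travel":[0.092,-0.095,-0.095],"spin":0.9,"grip":-0.2},{"travel":[0.108,-0.095,-0.111],"spin":1.04,"grip":-0.2},{"travel":[0.124,-0.095,-0.128],"spin":1.18,"grip":-0.2},{"travel":[0.14,-0.095,-0.144],"spin":1.32,"grip":-0.2},{"travel":[0.155,-0.095,-0.16],"spin":1.46,"grip":-0.2},{"travel":[0.17,-0.095,-0.175],"spin":1.6,"grip":-0.2},{"travel":[0.183,-0.095,-0.188],"spin":1.74,"grip":-0.2},{"travel":[0.191,-0.095,-0.197],"spin":1.84,"grip":-0.2},{"travel":[0.194,-0.095,-0.2],"spin":1.885,"grip":-0.2},{"travel":[0.194,-0.095,-0.2],"spin":1.885,"grip":-0.2},{"travel":[0.194,-0.095,-0.2],"spin":1.885,"grip":-0.2}]}}

```text
clock: 28.82
position: [0.6628, 0.1415, 0.1011]
ee_rot: [-1.572, 0.0, -1.883]
ft_force: [-0.9, -0.1, -2.0]
grip_width: 0.712
```

```bash
python3 - <<'E'
from h import *
stat(); im,d=manip.grab_frame("wrist"); cv2.imwrite("pics/i.png",im)
go(.664,.141,.013,-18.3)
E
```

```text
28.82 [0.6628 0.1415 0.1011] jaw -17.9 tilt [-0.001  0.001 -1.   ] F [-0.9 -0.1 -2. ] w 0.712 q [-0.55  0.62  0.41  1.66 -0.3   0.92 -0.34]
go (0.664, 0.141, 0.013, -18.3) travel [0.0001 0.0882 0.0013] spin 0.007
```

View pics/i.png

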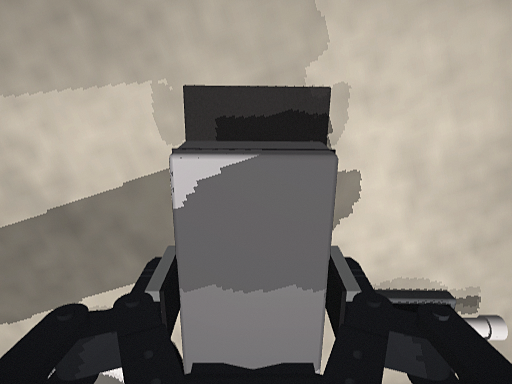

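The case is held level and aligned with the mat (mat edges at px x 183–330, y 87). I'll lower it.

Call:
{"method": "apply_moves", "body": {"series": [{"travel":[0,0.03,0.001],"spin":0,"grip":-0.2},{"travel":[0,0.06,0.001],"spin":0,"grip":-0.2},{"travel":[0,0.078,0.001],"spin":0,"grip":-0.2},{"travel":[0,0.085,0.001],"spin":0,"grip":-0.2},{"travel":[0,0.088,0.001],"spin":0,"grip":-0.2},{"travel":[0,0.088,0.001],"spin":0,"grip":-0.2},{"travel":[0,0.088,0.001],"spin":0,"grip":-0.2}]}}

```text
clock: 29.75
position: [0.665, 0.1404, 0.0142]
ee_rot: [-1.569, 0.001, -1.885]
ft_force: [-0.2, 0.2, -2.1]
grip_width: 0.709
```

```bash
python3 - <<'E'
from h import *
stat()
E
```

```text
29.75 [0.665  0.1404 0.0142] jaw -18.0 tilt [ 0.002  0.    -1.   ] F [-0.2  0.2 -2.1] w 0.709 q [-0.52  0.73  0.37  1.7  -0.35  0.77 -0.3 ]
```

Call:
{"method": "apply_moves", "body": {"series": [{"travel":[0,0.0015,0],"spin":0,"grip":-0.2},{"travel":[0,0.0025,0],"spin":0,"grip":-0.2},{"travel":[0,0.0025,0],"spin":0,"grip":-0.2},{"travel":[0,0.0025,0],"spin":0,"grip":0.6},{"travel":[0,0.0025,0],"spin":0,"grip":1},{"travel":[0,0.0025,0],"spin":0,"grip":1},{"travel":[0,0.0025,0],"spin":0,"grip":1},{"travel":[0,0.0025,0],"spin":0,"grip":1},{"travel":[0,-0.02,0],"spin":0,"grip":1},{"travel":[0,-0.06,0],"spin":0,"grip":1},{"travel":[0,-0.12,0],"spin":0,"grip":1},{"travel":[0,-0.18,0],"spin":0,"grip":1},{"travel":[0,-0.2,0],"spin":0,"grip":1},{"travel":[0,-0.2,0],"spin":0,"grip":1}]}}

```text
clock: 31.5
position: [0.6651, 0.1403, 0.2159]
ee_rot: [-1.567, 0.003, -1.885]
ft_force: [0.6, 0.0, 0.2]
grip_width: 1.0
```

```bash
python3 - <<'E'
from h import *
stat(); im,d=manip.grab_frame("wrist");slices("wrist",d,[.034,.004],(.664,.141),.1,.003)
im,d=manip.grab_frame("top"); cv2.imwrite("pics/j.png",im)
for n,z,c,r in [("case",.034,(.664,.141),.08),("puck",.06,(.446,-.3),.04),("post",.04,(.446,-.3),.04),("chip",.034,(.654,-.163),.04),("plate",.012,(.654,-.163),.08),("wafer",.052,(.488,.018),.04),("chuck",.03,(.488,.018),.07),("pos",.0515,(.748,-.013),.06),("obj",.043,(.655,-.4),.03)]:
    print(n,end=" "); slices("top",d,[z],c,r)
E
```

```text
31.5 [0.6651 0.1403 0.2159] jaw -18.0 tilt [ 0.004  0.002 -1.   ] F [0.6 0.  0.2] w 1.0 q [-0.58  0.51  0.46  1.56 -0.24  1.12 -0.38]
z 0.034 rect [661.5 139.7] [110.1  61.9] 71.7 circ [661.8 140. ] 61.8 zmed 0.0334 6881
z 0.004 rect [663.  143.1] [195.4 189.2] 25.9 circ [664.1 141. ] 99.9 zmed 0.0033 6338
case z 0.034 rect [661.4 133.6] [100.8  62.8] 71.9 circ [662.3 134.5] 57.7 zmed 0.034 953
puck z 0.06 rect [ 444.8 -301.1] [25.1 22.9] 88.7 circ [ 445.4 -301.2] 12.9 zmed 0.06 100
post z 0.04 rect [ 447. -300.] [48.  48.6] 31.4 circ [ 446.7 -300.1] 24.7 zmed 0.0402 236
chip z 0.034 rect [ 653.2 -164.9] [39.5 40.6] 54.8 circ [ 652.4 -164.8] 27.1 zmed 0.0341 263
plate z 0.012 rect [ 668.5 -152.9] [124.3  91.1] 37.6 circ [ 663.2 -157.4] 69.3 zmed 0.0121 967
wafer z 0.052 rect [489.4  16.6] [56.2 53.8] 88.8 circ [488.8  17.1] 29.0 zmed 0.0522 457
chuck z 0.03 rect [488.7  18.3] [107.1 107.1] 88.8 circ [488.6  17.8] 54.9 zmed 0.0303 1110
pos z 0.0515 rect [748.  -14.1] [61.2 30.9] 70.6 circ [748.6 -13.6] 31.4 zmed 0.0519 231
obj z 0.043 rect [ 652.8 -400.9] [20.3 18.5] 42.3 circ [ 653. -401.] 10.7 zmed 0.0428 59
```

View pics/j.png

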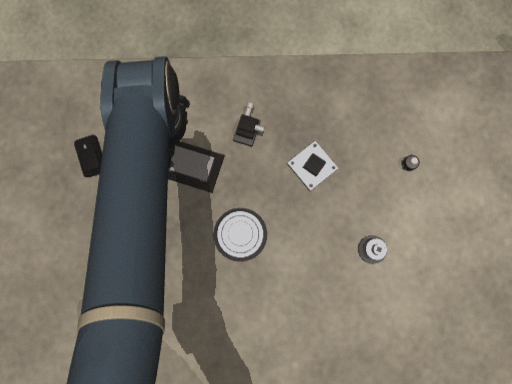

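The overhead view shows the puck (375, 249), chip box (315, 165), wafer box (240, 234) and case (197, 167) each in place, with the bystanders unmoved. The gripper is clear and open, so I'm handing in.

```bash
python3 -c "
from rig import manip
print(manip.finish_job())"
```

```text
the job is handed in; nothing more can be done
None
```

I took the pile apart from the top down, put all four things on their places, and handed the job in at about 31.6 s of the 128 s. Nothing tipped over.

These are the last camera checks before handing in:

| Thing | Place | Off centre | Top height |
|---|---|---|---|
| Puck | post | about 2 mm | 60 mm |
| Chip box | plate | about 2.5 mm | 34 mm |
| Wafer box | chuck | about 1 mm | 52 mm |
| Case | mat | about 3 mm, length within 1° of the mat's | 34 mm |

- **Bystanders:** the positioner reads under 1 mm from where it started. The objective reads about 3 mm off, which is about the measuring noise, and nothing came near it.
- **Arm:** the gripper was open and well clear at the end. The highest wrist force I read was about 7 N.
- **Disagreements:** the last overhead view had the arm across part of the case, so its centre there read about 7 mm off. I used the wrist camera's full view of the case instead. The two cameras otherwise differed by about 2 mm. Two of the last height slices, around the plate and the mat, also took in surroundings, so I used the earlier, clean measurements of those.

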